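# Unlock the reel stand and clear the empty reel

## Task

Take the empty reel off the stand: pull the R-clip straight out of the spindle's cross hole, without wrenching it, and lay it in the steel parts tray, then slide the reel off the free end of the spindle and stand it on its rims in the blue crate, beside the empty reel already there. Leave the stand, the other reel, the screwdriver and the spanner where they are.

Things in the scene. Friction and masses are not known exactly. Their poses are not given: they have to be found in the camera images.
- stand: Grey steel reel stand, 4.8 kg, loose on the bench: a hard sideways tug drags it. Origin on the bench under the spindle, z up. Base x +-90, y -70 to +90, 16 mm thick; upright plate (x +-50) at y +61 to +69, 128 mm high. From it a level 24 mm spindle runs along the stand's -y to its free end at y -92; a 40 mm collar (y +51 to +61) stops the reel.
- stand_hole (a point): Middle of the 7 mm cross hole through the spindle, on its axis: stand frame (0, -73, 105) mm; axes as the stand. The hole is square to the spindle (to y) and leans 40 degrees from vertical, its upper mouth towards the stand's -x, the robot's side: direction (-0.643, 0, 0.766).
- stand_spindle_tip (a point): Centre of the spindle's free end: stand frame (0, -92, 105) mm; axes as the stand, -y points outwards along the spindle.
- clip: R-clip of 5 mm spring wire, 104 mm long, 50 g, fitted in the cross hole. Origin at the centre of its double coil (31 mm outside, 21 inside, 10 thick along y, the axis square to the clip's flat plane, parallel to the spindle while fitted). z points from the legs to the coil, along the straight leg. The coil stands clear: 33 mm from its side to the reel's flange.
- clip_leg (a joint): The clip's sprung, bowed leg (on its +x side), rad it is bent open (about 0 fitted, -0.05 when off). Fitted, it hugs the outside of the spindle, whose axis lies at clip frame x -14, z -52 mm. Pulled along the clip's +z, it resists with about 10 to 18 N over the first 10 mm, then snaps off and runs free. Pulled aslant it binds and the force soars.
- clip_tip (a point): Tip of the clip's straight leg: clip frame (-13, 0, -86) mm. The leg runs straight from the coil to here, through the hole, with a few degrees of play; it is clear of the spindle after a pull of 50 mm.
- reel: Empty dark plastic reel hanging on the spindle, 0.2 to 0.35 kg. Origin at its centre, y along its axis (as the stand's y). Two 140 mm flanges, 60 mm over their outsides, 5 thick: can be gripped across both at the top. Hub 44 mm, 112 mm long over all. Bore 32 on the 24 mm spindle: it hangs 4 mm low and is free when lifted 4 mm. Off the spindle after 145 mm along the stand's -y.
- crate: Blue slatted plastic crate, fixed, open on top, for empty reels. Origin under its centre; outside 316 (x) x 172 (y) x 70 mm high, walls and floor 6 mm, inside 304 x 160. A reel standing in it on its rims, axis along the crate's y, has its centre 76 mm above the bench. The other reel fills the +x end; the free place is centred about x -79 mm.
- old_reel: The other empty reel, off-white, same shape and size, standing in the crate's +x end (crate frame about (79, 0, 76) mm), axis along the crate's y. Origin at its centre. Leave it.
- tray: Shallow bright steel parts tray, empty, fixed: outside 180 (x) x 120 (y) x 32 mm high, walls and floor 4 mm thick. Origin under its centre, z up.
- screwdriver: Black screwdriver lying on the bench, 200 mm long along its x, 26 mm thick. Leave alone.
- wrench: Steel spanner lying on the bench, 170 mm long along its x, 8 mm thick. Leave alone.
Things that resemble listed ones, but are neither listed nor needed, are in the scene too. Leave any green or pink look-alike of the tray alone.

How it is judged:
On the way, in this order (a step that is already met when the one before it is completed fails the run):
1. The R-clip is drawn right out of the spindle, clear of it (distance between clip and stand_hole above 0.115 m), for 0.1 s.
2. The reel is off the spindle (distance between reel and stand_hole above 0.15 m), for 0.1 s.
At the end, for the whole second after the job is handed in: The R-clip lies wholly within the parts tray, coil and leg tip below the rim; the reel stands on its rims inside the crate, on the floor of it (centre at most 84 mm above the bench), its axis within 0.12 rad of level; the stand is upright; reel and clip are at rest (x of clip in the frame of tray between -0.086 and 0.086 m and y of clip in the frame of tray between -0.056 and 0.056 m and z of each of clip, clip_tip in the frame of tray below 0.032 m and x of clip_tip in the frame of tray between -0.086 and 0.086 m and y of clip_tip in the frame of tray between -0.056 and 0.056 m and x of reel in the frame of crate between -0.152 and 0.152 m and y of reel in the frame of crate between -0.08 and 0.08 m and z of reel in the frame of crate below 0.084 m and angle between reel's own y axis and vertical between 1.45 and 1.69 rad and linear speed of each of clip, reel below 0.02 m/s and angle between stand's own z axis and vertical below 0.05 rad); the robot touches nothing.
It fails at once if The R-clip is wrenched: it and the stand press on each other with more than 32 N (contact force between clip and stand above 32 N).
It fails at once if The stand is dragged more than 40 mm or tipped (distance of stand from where it was at the start of the episode above 0.04 m or angle between stand's own z axis and vertical above 0.15 rad).
It fails at once if The other reel, the screwdriver or the spanner is shifted more than 50 mm (distance of any of old_reel, screwdriver, wrench from where it was at the start of the episode above 0.05 m).
It also fails if it takes over 64 s, if anything falls off the work surface, if the arm or the gripper's body presses on something with over 40 N, if the wrist force passes 120 N, or if a joint passes its speed limit or range.

## Robot

A 6-joint arm with a two-finger parallel gripper is mounted at the origin on the work surface. World frame = base frame: x ahead of the robot, y to its left, z up, the work surface at z = 0. Lengths are in m, angles in rad, forces in N, time in s.
With the tool pointing down it reaches from about 0.35 to 0.8 m from the base axis. Payload 7.3 kg.
Tool frame: the origin (TCP) lies at the very end of the fingers, on their centre line; the grasp point (between the pads) lies 19 mm behind it (r.tcp_to_grasp is the z of the grasp point in the tool frame, in m); z points along the fingers, y is the line along which they close (so a half turn about z gives the same grasp; the last joint's range is limited). The gripper opens to 85 mm and grips with 20 to 120 N. Pads are 22 mm wide; open, the fingers measure 114 mm over their backs; the gripper's body (76 mm by 85 mm) begins 54 mm behind the grasp point. The pads swing forward as they close: fully open they stand 13 mm farther back than shut.
Start: joints at [1.156, 0.342, 1.524, -0, 1.275, -0.146], TCP at [0.139, 0.506, 0.231] pointing down, gripper open.
Joint ranges: [-2.53, 2.53], [-0.77, 2.02], [0.04, 2.7], [-1, 4.14], [0.28, 2.66], [-3.11, 3.11]. Speed limits (rad/s): [2.57, 2.57, 3.14, 3.14, 3.14, 3.14].

## Interface

Orientations are given as a unit quaternion [x, y, z, w].
In Python, from plant import r gives the robot as it stands. Calls block until the motion is done:
- r.move_ptp(position, orientation): joint-space move of the TCP to a pose.
- r.servo_line(position, orientation=None, max_speed=0.15, force_limit=None): straight line of the TCP; orientation=None keeps the orientation; max_speed is the mean speed in m/s. With force_limit (N) it stops when the force on the tool has changed by that much, and returns True; else False.
- r.move_j(angles): joint-space move.
- r.set_gripper(opening, newtons=None): finger opening in m; newtons is the grip in N (None keeps the last); returns when the fingers have stopped.
- r.dwell(seconds).
- r.solve_ik(position, orientation): joint angles nearest the present ones, or None.
- r.grab_frame(name): name is "side" or "top"; returns a dict with "color" (400x640x3 uint8, blue, green, red), "range_z" (400x640 float32, m along the optical axis (not along the pixel's ray), 0 where there is no reading), "fx", "fy", "cx", "cy" (pixels), "R" (3x3) and "t" (3): a world point X has camera coordinates R X + t. Camera axes: x right, y down, z forward; pixel columns grow to the right and rows downward; lengths in m; the calibration is good to about 2 mm. A picture is of the moment at which its call begins.
A pose or a line that the arm cannot do raises r.IKError and nothing moves.
- r.close_job(): hands the job in; it is judged then, once.
Readings, each from a call of its own:
- r.get_clock(): time.
- r.get_q(): joint angles.
- r.get_joint_vel(): joint speeds.
- r.get_joint_torque(): joint torques, N m.
- r.get_tcp_pos(): TCP position.
- r.get_tool_rot(): TCP orientation.
- r.get_contact_force(): force on the tool from outside, world axes, zero at the start.
- r.get_torque(): the same for the moment, N m.
- r.get_gripper_width(): finger opening in m.
- r.get_gripper_force(): force on a finger pad.
Only numpy, scipy, OpenCV 4.12 (cv2) and the standard library are available. Lean on these libraries where they do the work, as an engineer would, in place of code of your own. Each camera call takes 0.05 s, during which the arm holds its last target. There are 200 camera calls.

## Working session

There is one attempt and no reset: what is moved stays moved. The work goes in short steps, each a Python script; the robot and the scene stay as the last script left them, time stands still between calls to the robot, and variables do not carry over. Pictures are saved under pics/ and viewed, at most 11 in all, crops included, and the job is handed in when it is done.

```bash
mkdir -p pics && ls
python3 - <<'E'
from plant import r
import cv2,numpy as np,pickle
for n in("side","top"):
    f=r.grab_frame(n);pickle.dump(f,open(n+"0.pkl","wb"))
    cv2.imwrite(f"pics/{n}0.png",f["color"])
    print(n,f["fx"],f["cx"],f["cy"],(-f["R"].T@f["t"]).round(3),f["R"].round(3).tolist())
print(r.get_clock(),r.tcp_to_grasp,r.get_tool_rot())
E
```

```text
pics
side 491.6098226801559 317.66905090627995 195.65027323106153 [ 0.427 -0.901  0.939] [[1.0, -0.021, 0.022], [0.002, -0.665, -0.747], [0.03, 0.746, -0.665]]
top 408.0883068494961 318.85966663583804 201.7600685302972 [0.275 0.036 1.156] [[-0.011, -1.0, 0.014], [-0.987, 0.009, -0.162], [0.162, -0.016, -0.987]]
0.1 -0.0187 [ 1.33995287e-01  9.90981748e-01 -6.34459788e-04 -1.88922790e-04]
```

View pics/side0.png

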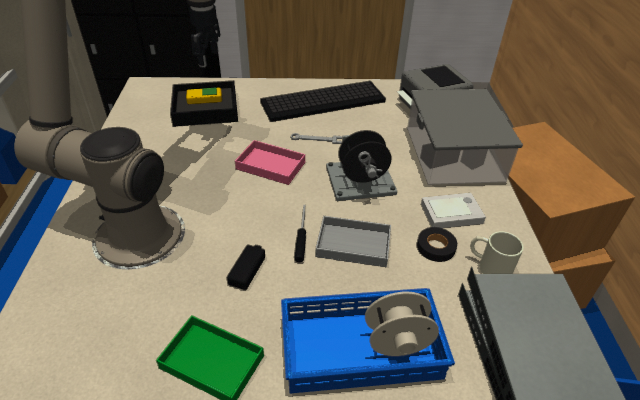

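View pics/top0.png

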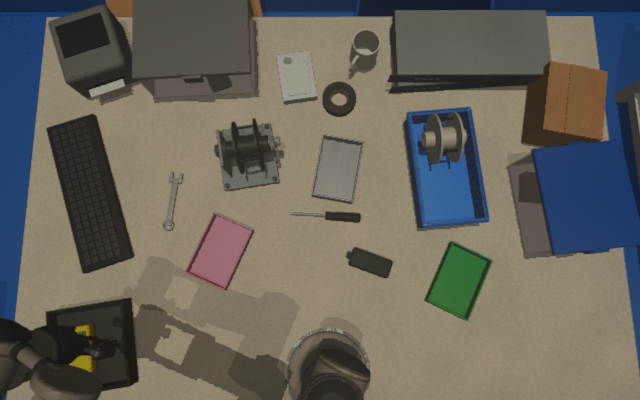

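The side view shows the stand with the dark reel at (362,165), the clip coil in front of it at about (368,160), the steel tray at (353,241), and the crate at (365,340) with the off-white reel at (400,325). There are three tray candidates in the side view: pink (270,162), green (211,357) and bright steel (353,241). The steel one fits the description.

Next I'll get poses from the depth data and enlarge the clip.

```bash
cat > h.py <<'E'
import numpy as np,cv2,pickle
def cloud(f,u0,u1,v0,v1):
    v,u=np.mgrid[v0:v1,u0:u1];z=f["range_z"][v0:v1,u0:u1];m=z>0
    P=np.stack([(u-f["cx"])/f["fx"]*z,(v-f["cy"])/f["fy"]*z,z],-1)[m]
    return (P-f["t"])@f["R"], f["color"][v0:v1,u0:u1][m], np.stack([u[m],v[m]],1)
def px(f,X):
    c=f["R"]@np.asarray(X)+f["t"];return np.array([f["fx"]*c[0]/c[2]+f["cx"],f["fy"]*c[1]/c[2]+f["cy"]])
E
python3 - <<'E'
from h import *
T=pickle.load(open("top0.pkl","rb"));S=pickle.load(open("side0.pkl","rb"))
def rect(n,P,lo,hi):
    Q=P[(P[:,2]>lo)&(P[:,2]<hi)]
    (c,s,a)=cv2.minAreaRect((Q[:,:2]*1000).astype(np.float32));print(n,len(Q),np.round(c,1),np.round(s,1),round(a,2))
for nm,f,B in(("top",T,dict(stand=(205,290,115,195),tray=(305,370,130,208),crate=(400,492,102,232),table=(260,300,220,270))),("side",S,dict(stand=(320,402,120,203),tray=(310,395,213,270),crate=(276,458,285,396),table=(300,400,270,284)))):
    for k,lo,hi in(("stand",.010,.022),("tray",.02,.036),("crate",.055,.076)):
        P,_,_=cloud(f,*B[k]);rect(nm+" "+k,P,lo,hi)
    P,_,_=cloud(f,*B["table"]);print("table z",np.median(P[:,2]))
a=cv2.resize(T["color"][115:195,205:295],None,fx=4.4,fy=4.4,interpolation=cv2.INTER_CUBIC)
b=cv2.resize(S["color"][120:205,322:402],None,fx=4.9,fy=4.9,interpolation=cv2.INTER_CUBIC)
h=max(a.shape[0],b.shape[0]);o=np.zeros((h,a.shape[1]+b.shape[1],3),np.uint8);o[:a.shape[0],:a.shape[1]]=a;o[:b.shape[0],a.shape[1]:]=b
print(a.shape,b.shape);cv2.imwrite("pics/crop1.png",o)
E
```

```text
top stand 1710 [598.8 223.6] [180.6 160.5] 8.18
top tray 367 [558.6 -34.5] [120.1 181.3] 78.91
top crate 2078 [ 552.9 -333.7] [329.3 187.5] 4.87
table z -0.0005162024570915228
side stand 1281 [587.2 289.5] [179.6 306.4] 8.44
side tray 700 [557.1 -36.9] [128.4 180. ] 78.9
side crate 3750 [ 550.9 -334.4] [328.7 189.6] 4.67
table z 0.0001286851516156486
(352, 396, 3) (417, 392, 3)
```

View pics/crop1.png

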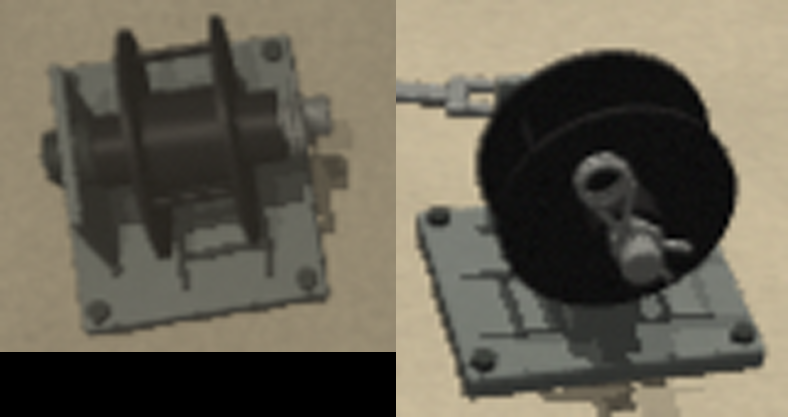

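Enlarged, the side crop (right) shows the coil at about (603,178), which is side pixel (364,156). The spindle tip is at (640,258), or (372,173), and the sprung leg lies to its right. I'll check the stand pose against these, along with the old reel and the clip's depth.

```bash
cat >> h.py <<'E'
from scipy.spatial.transform import Rotation as Ro
class Fr:
    def __init__(s,x,y,deg): s.o=np.array([x,y,0.]);s.R=Ro.from_euler('z',deg,degrees=True).as_matrix()
    def w(s,p): return s.o+s.R@np.asarray(p,float)
    def l(s,P): return (P-s.o)@s.R
stand=Fr(.6002,.2137,8.2);tray=Fr(.558,-.0355,-11.1);crate=Fr(.552,-.334,4.8)
E
python3 - <<'E'
from h import *
T=pickle.load(open("top0.pkl","rb"));S=pickle.load(open("side0.pkl","rb"))
for n,p in(("tip",(0,-.092,.105)),("coil",(-.0227,-.073,.1538)),("cornerA",(.09,-.07,.016)),("cornerB",(-.09,-.07,.016))):
    print(n,px(S,stand.w(p)).round(1),px(T,stand.w(p)).round(1))
for n,f,b in(("S",S,(322,402,120,205)),("T",T,(205,295,115,195))):
    P,c,u=cloud(f,*b);L=stand.l(P)*1000
    m=(L[:,1]<-55)&(L[:,1]>-90)&(L[:,2]>120)&(L[:,2]<190)
    print(n,"coil n",m.sum(),"min",L[m].min(0).round(1) if m.any() else'',"max",L[m].max(0).round(1) if m.any() else'',"med",np.median(L[m],0).round(1))
    m=(L[:,2]>80)&(L[:,1]<-84)&(L[:,1]>-110)&(L[:,2]<125);print("tip",m.sum(),np.median(L[m],0).round(1),L[m].min(0).round(1),L[m].max(0).round(1))
    m=(L[:,2]>130)&(L[:,1]>-50)&(L[:,1]<50)&(L[:,2]<180);
    q=L[m]; a=q[q[:,1]<-15];print("flange near",a[:,1].min().round(1),np.median(a[:,1]).round(1),"x mid",(q[:,0].min()+q[:,0].max())/2,"ztop",q[:,2].max(),"y range",q[:,1].min(),q[:,1].max())
for n,f,b in(("S",S,(355,445,285,365)),("T",T,(412,475,105,170))):
    P,c,u=cloud(f,*b);L=crate.l(P)*1000
    m=(L[:,2]>85)&(L[:,2]<160);q=L[m];print("old",n,q.min(0).round(1),q.max(0).round(1))
for n,f,b in(("S",S,(276,458,285,396)),("T",T,(400,492,102,232))):
    P,c,u=cloud(f,*b);L=crate.l(P)*1000; blue=(c[:,0].astype(int)-c[:,2]>80)
    q=L[blue&(abs(L[:,2]-70)<3)];print("rim",n,len(q),np.percentile(q,[1,99],axis=0).round(1).tolist())
    q=q[(abs(q[:,1])<60)];
    for s in(-1,1): e=q[q[:,0]*s>100];print(s,np.percentile(e[:,0],[2,98]).round(1) if len(e) else '')
E
```

```text
tip [371.9 174.2] [279.5 140.8]
coil [363.6 156.2] [271.8 144.5]
cornerA [397.6 190.7] [270.3 122. ]
cornerB [336.1 196.6] [278.8 181.7]
S coil n 126 min [-38.5 -82.7 120.1] max [  9.  -55.8 171.5] med [-15.9 -75.5 145.5]
tip 58 [ -2.3 -91.1 109.5] [-12.4 -95.8  94.5] [ 10.2 -85.2 118.4]
flange near -43.3 -36.1 x mid -1.719285240913642 ztop 173.0290020568099 y range -43.26951081207562 28.28361088414471
T coil n 72 min [-37.  -77.9 120.1] max [ 10.8 -55.  171.3] med [-20.4 -71.3 162.7]
tip 26 [ -2.1 -87.6 113.9] [ -9.4 -91.6  97.1] [ 10.3 -84.2 118.6]
flange near -36.2 -33.4 x mid -0.1737223994470618 ztop 172.48104669645866 y range -36.22375005768537 24.558485432865385
old S [  7.2 -57.4  85.1] [145.1  32.7 148.5]
old T [  8.3 -54.4  85.1] [144.4  58.1 149.4]
rim S 2232 [[-163.7, -93.2, 67.2], [161.5, 89.9, 72.8]]
-1 [-164.2 -153.5]
1 [150.8 162.1]
rim T 190 [[-156.9, -86.1, 67.0], [157.6, 84.6, 72.7]]
-1 [-156.9 -151.5]
1 [153.2 157.8]
```

Predictions match the pixels to within about 1 px. Next I'll grasp the coil across its flat faces, with the tool along the clip axis, and read the forces before pulling.

```bash
cat >> h.py <<'E'
def quat(z,y):
    z=np.array(z,float);z/=np.linalg.norm(z);y=np.array(y,float);y-=z*(y@z);y/=np.linalg.norm(y)
    return Ro.from_matrix(np.stack([np.cross(y,z),y,z],1)).as_quat()
G=.0187
cz=stand.R@np.array([-.643,0,.766]); coil=stand.w((-.0227,-.073,.1538))
E
python3 - <<'E'
from h import *
from plant import r
for s in(1,-1):
    q=quat(-cz,s*stand.R[:,1])
    js=[r.solve_ik(coil-cz*G+cz*d,q) for d in(.11,0,.08)]
    print(s,[None if j is None else np.round(j,2) for j in js])
best=min((1,-1),key=lambda s:abs(np.array(r.solve_ik(coil-cz*G+cz*.11,quat(-cz,s*stand.R[:,1])))-r.get_q()).max() if r.solve_ik(coil-cz*G+cz*.11,quat(-cz,s*stand.R[:,1])) is not None else 9)
q=quat(-cz,best*stand.R[:,1]);print(best)
r.move_ptp(coil-cz*G+cz*.11,q)
r.set_gripper(.028)
print("f0",r.get_contact_force())
print(r.servo_line(coil-cz*G,q,max_speed=.08,force_limit=8),r.get_tcp_pos()-(coil-cz*G))
print("f1",r.get_contact_force(),r.get_clock())
f=r.grab_frame("side");cv2.imwrite("pics/g1.png",cv2.resize(f["color"][80:220,280:450],None,fx=4,fy=4,interpolation=cv2.INTER_CUBIC))
E
```

```text
1 [None, None, None]
-1 [None, None, None]
1Traceback (most recent call last):
  File "<stdin>", line 9, in <module>
plant.IKError: the arm cannot take that pose within its joint ranges
```

Run:
```python
from h import *
from plant import r
p=coil-cz*G
for nm,v in(("ygrip",stand.R[:,1]),("xgrip",np.cross(stand.R[:,1],cz))):
  for s in(1,-1):
    print(nm,s,[(d,r.solve_ik(p+cz*d,quat(-cz,s*v)) is not None) for d in(0,.03,.06,.08,.11)])
ax=stand.R[:,1]
print("tilt/roll reach at coil; rows=tilt from vertical about stand y, cols=roll about tool z")
for t in range(-60,61,15):
    z=Ro.from_rotvec(np.radians(-t)*ax).apply([0,0,-1])   # t>0 leans to stand +x
    row=""
    for ro in range(0,360,30):
        y=Ro.from_rotvec(np.radians(ro)*z).apply(ax); row+="01"[r.solve_ik(coil-G*z*-1,quat(z,y)) is not None]
    print(t,z.round(2),row)
# all approach dirs containing y tilt
for az in range(0,360,45):
  for t in(40,65,90):
    a=np.radians(az);z=np.array([np.cos(a)*np.sin(np.radians(t)),np.sin(a)*np.sin(np.radians(t)),-np.cos(np.radians(t))])
    k=[ro for ro in range(0,360,30) if r.solve_ik(coil+G*z,quat(z,Ro.from_rotvec(np.radians(ro)*z).apply(np.cross(z,[0,0,1])))) is not None]
    print(az,t,k)
for j in range(6):
    pass
```

```text
ygrip 1 [(0, False), (0.03, False), (0.06, False), (0.08, False), (0.11, False)]
ygrip -1 [(0, False), (0.03, False), (0.06, False), (0.08, False), (0.11, False)]
xgrip 1 [(0, False), (0.03, False), (0.06, False), (0.08, False), (0.11, False)]
xgrip -1 [(0, False), (0.03, False), (0.06, False), (0.08, False), (0.11, False)]
tilt/roll reach at coil; rows=tilt from vertical about stand y, cols=roll about tool z
-60 [-0.86 -0.12 -0.5 ] 111111111111
-45 [-0.7  -0.1  -0.71] 111111111011
-30 [-0.49 -0.07 -0.87] 111111111011
-15 [-0.26 -0.04 -0.97] 111111111011
0 [ 0.  0. -1.] 111111111111
15 [ 0.26  0.04 -0.97] 111111111111
30 [ 0.49  0.07 -0.87] 111111111111
45 [ 0.7   0.1  -0.71] 000000000000
60 [ 0.86  0.12 -0.5 ] 111111111111
0 40 []
0 65 [0, 30, 60, 90, 120, 150, 180, 210, 240, 270, 300, 330]
0 90 [0, 30, 60, 90, 120, 150, 180, 210, 240, 300, 330]
45 40 [0, 30, 60, 90, 120, 150, 180, 210, 240, 270, 300, 330]
45 65 [0, 30, 60, 90, 120, 150, 180, 210, 240, 270, 300, 330]
45 90 [0, 30, 60, 90, 120, 150, 180, 210, 240, 270, 300, 330]
90 40 [0, 30, 60, 90, 120, 150, 180, 240, 270, 300, 330]
90 65 [0, 30, 60, 90, 120, 150, 180, 210, 240, 270, 300, 330]
90 90 [0, 30, 60, 90, 120, 150, 180, 210, 240, 270, 300, 330]
135 40 [0, 30, 60, 90, 120, 150, 180, 210, 240, 270, 300, 330]
135 65 [0, 30, 60, 90, 120, 150, 180, 210, 240, 270, 300, 330]
135 90 [0, 30, 60, 90, 120, 150, 180, 210, 240, 270, 300, 330]
180 40 [0, 30, 60, 90, 120, 150, 180, 210, 240, 270, 300, 330]
180 65 [0, 30, 60, 90, 120, 150, 180, 210, 240, 270, 300, 330]
180 90 []
225 40 [0, 30, 60, 90, 120, 150, 180, 210, 240, 270, 330]
225 65 [0, 30, 60, 90, 120, 150, 180, 210, 240, 270, 300, 330]
225 90 []
270 40 [0, 30, 60, 90, 120, 150, 180, 210, 240, 270, 300, 330]
270 65 [0, 30, 60, 90, 120, 150, 180, 210, 240, 270, 300, 330]
270 90 []
315 40 [0, 30, 60, 90, 120, 150, 180, 210, 240, 270, 300, 330]
315 65 []
315 90 []
```

The 40° lean falls in the wrist's singular band. With the pads on the coil's flat faces, the tool can lean less (about 20°) within the clip plane, and the pull can still follow the hole axis.

```bash
cat >> h.py <<'E'
tl=np.radians(20); tz=stand.R@np.array([np.sin(tl),0,-np.cos(tl)]); Q=quat(tz,-stand.R[:,1]); P0=coil+tz*G
E
python3 - <<'E'
from h import *
from plant import r
Qs={s:quat(tz,s*stand.R[:,1]) for s in(1,-1)}
for s in Qs: print(s,[np.round(j,2) if (j:=r.solve_ik(P0+d,Qs[s])) is not None else None for d in(0*cz,-tz*.1,cz*.08)])
s=min(Qs,key=lambda s:abs(np.array(r.solve_ik(P0-tz*.1,Qs[s]))-r.get_q()).max());q=Qs[s];print("use",s)
r.move_ptp(P0-tz*.1,q)
r.set_gripper(.028)
print("f0",np.round(r.get_contact_force(),1))
print(r.servo_line(P0,q,max_speed=.08,force_limit=8),(r.get_tcp_pos()-P0).round(4))
print("f1",np.round(r.get_contact_force(),1),r.get_clock())
f=r.grab_frame("side");cv2.imwrite("pics/g1.png",cv2.resize(f["color"][80:220,280:450],None,fx=4,fy=4,interpolation=cv2.INTER_CUBIC))
E
```

```text
1 [array([ 0.1 ,  0.43,  1.74,  0.03,  0.62, -1.64]), array([ 0.09,  0.26,  1.7 ,  0.02,  0.83, -1.63]), array([ 0.09,  0.27,  1.79,  0.03,  0.73, -1.64])]
-1 [array([0.1 , 0.43, 1.74, 0.03, 0.62, 1.5 ]), array([0.09, 0.26, 1.7 , 0.02, 0.83, 1.51]), array([0.09, 0.27, 1.79, 0.03, 0.73, 1.5 ])]
use 1
f0 [ 0.2  0.2 -0.1]
False [0.0002 0.     0.0006]
f1 [ 0.2 -0.7  0.1] 4.0917
```

View pics/g1.png

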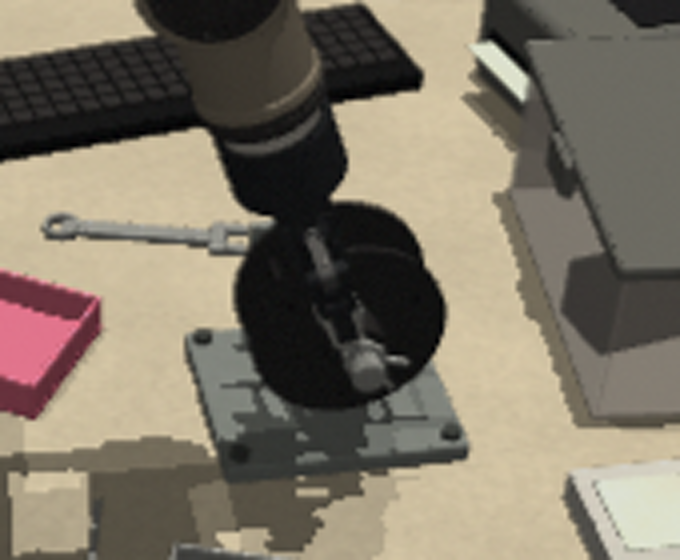

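The finger now covers the coil at about (325,290) in this crop, just above the spindle tip at (368,362). Next I'll close and pull in small steps, logging force.

Run:
```python
from h import *
from plant import r
q=r.get_tool_rot();p=np.array(r.get_tcp_pos());ax=np.stack([stand.R@[.766,0,.643],stand.R[:,1],cz])
F=lambda:np.round(ax@r.get_contact_force(),1)
print("open",F())
r.set_gripper(.005,45);print("closed",r.get_gripper_width(),r.get_gripper_force(),F())
if .008<r.get_gripper_width()<.014 and abs(F()).max()<12:
    for d in(.002,.004,.006,.008,.010,.012,.015):
        h=r.servo_line(p+cz*d,q,max_speed=.02,force_limit=28);print(d,h,F(),round(r.get_gripper_width(),4))
        if h: break
print(r.get_clock())
```

```text
open [-1.4 -0.5 -0. ]
closed 0.009395469176937378 44.06537376344204 [ 1.2 -1.   2. ]
0.002 False [-0.2  0.2 -4.3] 0.0091
0.004 False [-1.1  0.1 -2.5] 0.0093
0.006 False [-0.7 -0.7 -5.1] 0.0094
0.008 False [-1.4 -0.3 -3.4] 0.0093
0.01 False [-1.5 -0.8  0.5] 0.0092
0.012 False [-1.3 -0.2  2.7] 0.0088
0.015 False [-2.   0.2  3.3] 0.0089
6.2583
```

Run:
```python
from h import *
from plant import r
f=r.grab_frame("side");cv2.imwrite("pics/g2.png",cv2.resize(f["color"][115:190,325:405],None,fx=7,fy=7,interpolation=cv2.INTER_CUBIC))
```

```text
(no output)
```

View pics/g2.png

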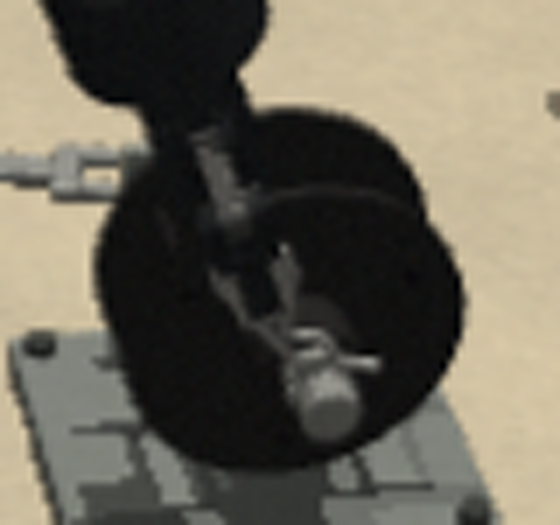

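The sprung leg, around (320,340)–(375,362), now rides up over the spindle, so the clip is coming out with the gripper. I'll carry on along the axis.

Run:
```python
from h import *
from plant import r
q=r.get_tool_rot();p=np.array(r.get_tcp_pos());p-=cz*.015;ax=np.stack([stand.R@[.766,0,.643],stand.R[:,1],cz])
F=lambda:np.round(ax@r.get_contact_force(),1)
for d in(.02,.03,.045,.06,.09):
    h=r.servo_line(p+cz*d,q,max_speed=.04,force_limit=25);print(d,h,F(),round(r.get_gripper_width(),4))
    if h:break
r.servo_line(p+cz*.09+[0,0,.06],q,max_speed=.1)
r.dwell(.1)
# move over the tray region, feasibility: same lean, tray yaw
for t in(20,10,0,30):
  a=np.radians(t);z=tray.R@np.array([np.sin(a),0,-np.cos(a)])
  for h in(.03,.12,.2):
    j=r.solve_ik(tray.w((-.045,0,h))+z*G,quat(z,tray.R[:,1]));print(t,h,None if j is None else np.round(j,2))
f=r.grab_frame("side");cv2.imwrite("pics/g3.png",cv2.resize(f["color"][40:190,280:430],None,fx=4,fy=4,interpolation=cv2.INTER_CUBIC));print(r.get_clock())
```

```text
0.02 False [-4.  -0.1  1.8] 0.0092
0.03 False [-2.   0.3  0.4] 0.0093
0.045 False [-1.7 -0.   1.5] 0.0091
0.06 False [-0.1  0.7 -0.3] 0.0093
0.09 False [-0.7 -0.3 -0.1] 0.0092
20 0.03 None
20 0.12 [-0.2   0.35  2.01  0.01  0.43 -1.59]
20 0.2 [-0.2   0.22  1.91  0.01  0.67 -1.58]
10 0.03 [-0.2   0.56  1.94  0.    0.47 -1.58]
10 0.12 [-0.2   0.4   1.87  0.    0.7  -1.58]
10 0.2 [-0.2   0.29  1.77  0.    0.91 -1.58]
0 0.03 [-0.2   0.61  1.8  -0.    0.73 -1.58]
0 0.12 [-0.2   0.47  1.73 -0.    0.95 -1.58]
0 0.2 [-0.2   0.37  1.63 -0.    1.14 -1.58]
30 0.03 None
30 0.12 None
30 0.2 [-0.2   0.17  2.05  0.01  0.4  -1.59]
9.8417
```

View pics/g3.png

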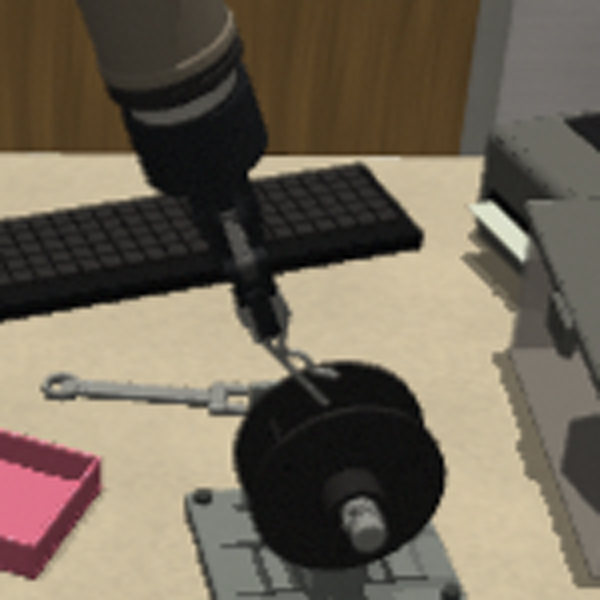

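The clip is fully out and held, with its leg tip at (325,403), still leaning forward of the tool. Next I'll carry it over the steel tray, touch the tip to the floor and swing it down by pivoting in the pads.

Run:
```python
from h import *
from plant import r
a=np.radians(10);z=tray.R@np.array([np.sin(a),0,-np.cos(a)]);q=quat(z,tray.R[:,1])
P=lambda x,h: tray.w((x,0,h))+z*G
r.move_ptp(P(.010,.22),q)
r.servo_line(P(.010,.11),q,max_speed=.12)
h=r.servo_line(P(.010,.078),q,max_speed=.03,force_limit=4)
c=tray.l(np.array(r.get_tcp_pos())-z*G);print(h,c.round(4),np.round(r.get_contact_force(),1))
r.set_gripper(.005,20)
R0=np.hypot(.032,c[2]-.0065);xt=c[0]+.032
for ph in np.radians([32,44,56,66,73]):
    hh=r.servo_line(P(xt-R0*np.sin(ph),max(.0065+R0*np.cos(ph),.03)),q,max_speed=.06,force_limit=20)
    print(hh,tray.l(np.array(r.get_tcp_pos())-z*G).round(3),np.round(r.get_contact_force(),1))
    if hh:break
f=r.grab_frame("side");cv2.imwrite("pics/t1.png",cv2.resize(f["color"][150:280,290:420],None,fx=4.5,fy=4.5,interpolation=cv2.INTER_CUBIC));print(r.get_clock())
```

```text
True [ 0.0097 -0.      0.0871] [-1.7  1.1  7. ]
False [-0.003  0.     0.082] [-5.9  1.3 15.5]
False [-0.018  0.     0.07 ] [-6.5  2.4 17.7]
False [-0.031  0.     0.056] [-7.6  2.1 12.7]
False [-0.037  0.     0.042] [-0.2  0.7  5. ]
False [-0.04   0.     0.032] [-1.4  1.1  6.4]
14.7083
```

View pics/t1.png

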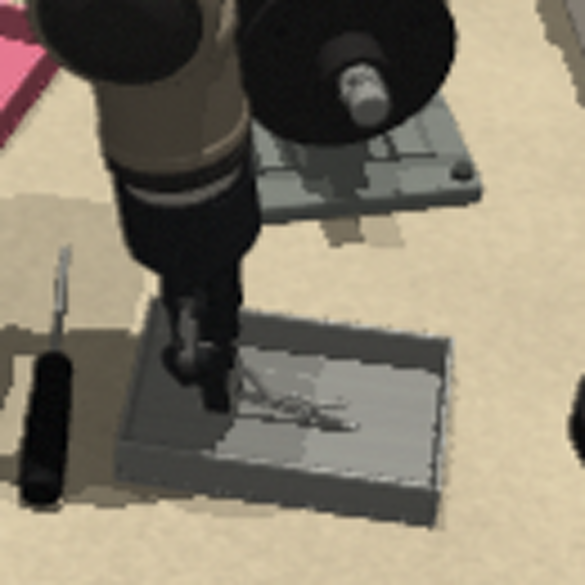

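The clip lies nearly flat in the tray, with the leg tip at (352,427) and the coil held at about (190,360). Next I'll release it, lift, and go to pre-grasp above the reel.

```bash
cat >> h.py <<'E'
D=np.array([0,0,-1.])
E
python3 - <<'E'
from h import *
from plant import r
r.set_gripper(.05);r.dwell(.2)
p=np.array(r.get_tcp_pos());r.servo_line(p+[0,0,.18],max_speed=.15)
p1=stand.w((0,-.005,.26));c=[quat(D,s*stand.R[:,1]) for s in(1,-1)]
q=min(c,key=lambda q:abs(np.array(r.solve_ik(p1,q))-r.get_q()).max())
r.move_ptp(p1,q);r.set_gripper(.085)
f=r.grab_frame("side");cv2.imwrite("pics/t2.png",cv2.resize(f["color"][80:280,290:440],None,fx=3,fy=3,interpolation=cv2.INTER_CUBIC));print(r.get_clock(),np.round(r.get_q(),2))
E
```

```text
18.2333 [ 0.21  0.54  1.14 -0.    1.47 -1.5 ]
```

View pics/t2.png

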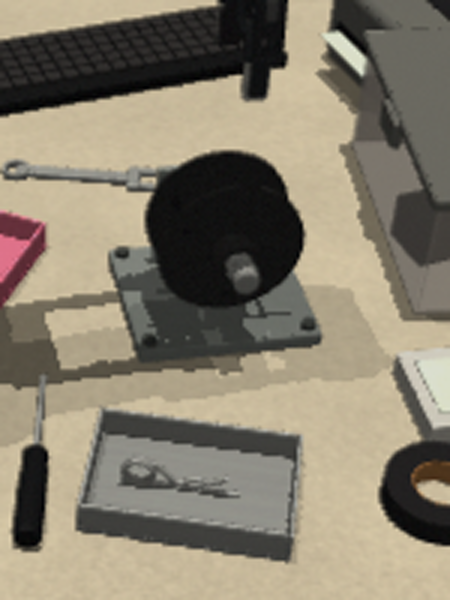

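The clip lies flat in the tray, coil at (140,472) and tip at (238,492). The reel looks closer to the free end than before, so I'll re-measure it and the stand before gripping.

Run:
```python
from h import *
from plant import r
for n,b in(("side",(322,402,120,205)),("top",(205,295,115,195))):
    f=r.grab_frame(n);P,c,u=cloud(f,*b);L=stand.l(P)*1000
    q=L[(L[:,2]>126)&(L[:,2]<180)&(abs(L[:,0])<60)];print(n,len(q),np.percentile(q,[2,98],axis=0).round(1).tolist(),np.histogram(q[:,1],np.arange(-90,60,10)))
    b2=P[(abs(P[:,2]-.016)<.006)];print(cv2.minAreaRect((b2[:,:2]*1000).astype(np.float32)))
    t=L[(L[:,2]>85)&(L[:,2]<120)&(L[:,1]<-80)&(abs(L[:,0])<20)];print("tip",len(t),t[:,1].min() if len(t) else'')
```

```text
side 930 [[-55.6, -39.7, 126.8], [53.5, 25.3, 170.2]] (array([  0,   0,   0,   0,  15, 457,   5,   0,   4,   5, 282, 151,   0,
         0]), array([-90, -80, -70, -60, -50, -40, -30, -20, -10,   0,  10,  20,  30,
        40,  50]))
((586.606201171875, 290.2335205078125), (180.827880859375, 307.6886901855469), 8.831611633300781)
tip 68 -95.61432600380755
top 19 [[-59.3, -55.2, 126.9], [43.5, -32.0, 149.4]] (array([ 0,  0,  0,  2,  0, 17,  0,  0,  0,  0,  0,  0,  0,  0]), array([-90, -80, -70, -60, -50, -40, -30, -20, -10,   0,  10,  20,  30,
        40,  50]))
((606.471923828125, 176.18316650390625), (180.9414825439453, 63.31813049316406), 8.70849609375)
tip 39 -91.5862309448787
```

The reel and stand haven't moved. Next I'll grip across the flanges, lift 4 mm and slide the reel off.

Run:
```python
from h import *
from plant import r
q=r.get_tool_rot();F=lambda:np.round(stand.R.T@r.get_contact_force(),1)
print(r.servo_line(stand.w((0,-.005,.135)),q,max_speed=.12,force_limit=10),F())
r.set_gripper(.05,50);w=r.get_gripper_width();print("w",w,r.get_gripper_force(),F())
if .055<w<.065:
    p=np.array(r.get_tcp_pos())
    for d in(.002,.004,.006): # watch the weight come on
        r.servo_line(p+[0,0,d],q,max_speed=.02);print(d,F())
        if d>=.004: break
    b=p+[0,0,.0042]
    for s in(.01,.05,.1,.165):
        h=r.servo_line(b-stand.R[:,1]*s,q,max_speed=.07,force_limit=10);print(s,h,F(),round(r.get_gripper_width(),4))
        if h:break
f=r.grab_frame("side");cv2.imwrite("pics/r1.png",cv2.resize(f["color"][60:280,280:440],None,fx=2.7,fy=2.7,interpolation=cv2.INTER_CUBIC));print(r.get_clock())
```

```text
False [-0.4  0.1  1.5]
w 0.05924690742434476 54.99493190781948 [-1.3 -5.1  5.6]
0.002 [-0.6 -2.6  0.5]
0.004 [ 0.  -2.2 -3. ]
0.01 False [ 0.1  0.3 -3.3] 0.0593
0.05 False [-1.1 -0.4 -2.1] 0.0589
0.1 False [-0.5  0.1 -2. ] 0.059
0.165 False [-0.1  0.5 -2.6] 0.0597
23.45
```

View pics/r1.png

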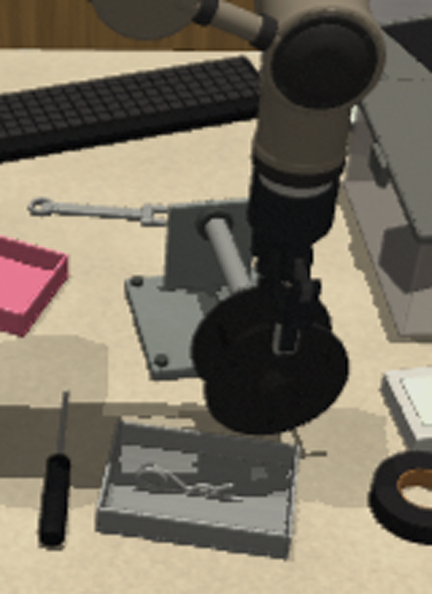

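The reel is off and held level at about (270,365), with the bare spindle behind it. Next: lift, carry it to the crate, and lower it into the free place.

Run:
```python
from h import *
from plant import r
p=np.array(r.get_tcp_pos());q=r.get_tool_rot()
r.servo_line([p[0],p[1],.29],q,max_speed=.15)
t=lambda h:crate.w((-.074,0,h))
cur=Ro.from_quat(q).as_matrix()[:,1];q2=quat(D,crate.R[:,1]*np.sign(cur@crate.R[:,1]))
r.servo_line(t(.29),q2,max_speed=.18)
r.servo_line(t(.135),q2,max_speed=.12,force_limit=8);print(crate.l(np.array(r.get_tcp_pos())).round(4))
h=r.servo_line(t(.104),q2,max_speed=.03,force_limit=5);print(h,crate.l(np.array(r.get_tcp_pos())).round(4),np.round(r.get_contact_force(),1))
f=r.grab_frame("side");cv2.imwrite("pics/c1.png",cv2.resize(f["color"][200:400,260:470],None,fx=2.8,fy=2.8,interpolation=cv2.INTER_CUBIC));print(r.get_clock())
```

```text
[-0.0737 -0.0003  0.1358]
True [-0.0741  0.0002  0.1108] [-0.4  0.6  4.1]
29.3
```

View pics/c1.png

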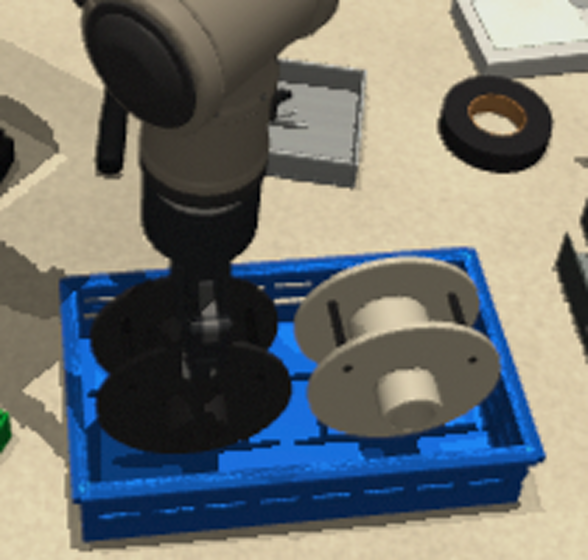

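The reel stands on the crate floor beside the off-white one. It made contact at TCP z 0.111 m, as expected. Next I'll release, retreat and check.

Run:
```python
from h import *
from plant import r
r.set_gripper(.085);r.dwell(.2)
r.servo_line(np.array(r.get_tcp_pos())+[0,0,.2],max_speed=.15)
r.move_ptp([.3,.25,.35],r.get_tool_rot());r.dwell(.5)
for n,b in(("side",(276,458,270,396)),("top",(400,492,102,232))):
    f=r.grab_frame(n);P,c,u=cloud(f,*b);L=crate.l(P)*1000
    q=L[(L[:,2]>80)&(L[:,0]<0)];print(n,len(q),np.percentile(q,[1,99],axis=0).round(1).tolist())
f=r.grab_frame("side");cv2.imwrite("pics/end.png",cv2.resize(f["color"][110:400,260:470],None,fx=2,fy=2));print(r.get_clock(),r.get_contact_force())
```

```text
side 2715 [[-140.5, -55.1, 81.2], [-11.7, 30.1, 145.5]]
top 1370 [[-139.4, -52.1, 81.4], [-11.1, 57.0, 145.2]]
34.225 [-0.01403314 -0.22838868 -0.24719181]
```

View pics/end.png

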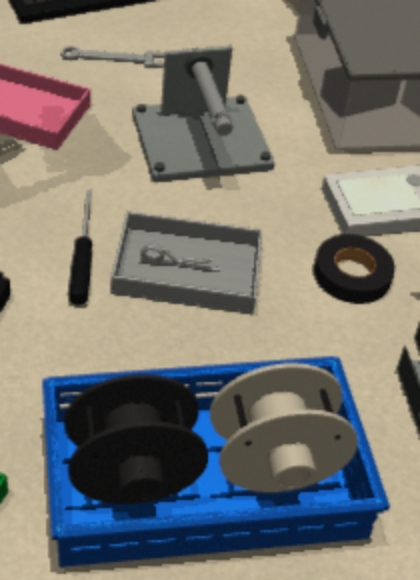

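The final picture shows the clip flat in the steel tray at (180,260), the dark reel upright at (138,440) beside the off-white one, and the stand upright and empty.

```bash
python3 -c "
from plant import r
print(r.close_job())"
```

```text
the job is handed in; nothing more can be done
None
```

The job is handed in, with no verdict returned: the R-clip lies flat in the steel tray, the dark reel stands on its rims in the crate beside the other reel, and the stand, screwdriver and spanner look undisturbed in the last picture, at about 34 s of the 64 s allowed.

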